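# Third hand: press the drilled block against the sprung stop plate

## Task

Pick up the drilled aluminium block, set it flat on the bed of the fixture with a long side facing the steel stop plate and centred on it, and push it squarely against the plate until the orange pointer stands in the green band, so that a colleague can screw it on from behind. Only the block may touch the plate; do not push the pointer through the red to the end of its travel, and leave the other things where they are. Keep it pressed steadily in the green for three seconds and finish like that, still holding and pressing: do not let go.

Things in the scene. Friction and masses are not known exactly. Their poses are not given: they have to be found in the camera images.
- block: drilled aluminium block, pale bare metal, 30 (x) x 50 (y) x 25 (z) mm, about 0.12 kg, loose, lying flat on the table with three small holes in its top; origin at the centre of its underside, z up, y along the 50 mm length. The two long sides are alike.
- fixture: blue-painted fixture screwed down on the table: a flat bed 170 (x) x 110 (y) x 12 (z) mm, origin at the centre of its underside. The stop plate stands across the bed; the block goes on the bed on the -x side of it, where the bed is clear for 105 mm, and is pushed along the fixture's +x. Behind the plate two grey posts 30 mm high (42 mm above the table) stand 60 to 78 mm in +x from the origin.
- stop_face (a point): middle of the pressing face of the steel stop plate, 12.5 mm above the bed (24.5 mm above the table); with the plate free it lies 20 mm in +x from the fixture's origin and on its centre line (y = 0). The face looks to the fixture's -x; the plate is 50 mm wide (y), 12 mm thick and reaches from 1 to 34 mm above the bed. Its axes are the fixture's.
- stop (a joint): travel of the stop plate along the fixture's +x in m: 0 free, 0.018 at the end of its travel. Springs push back with 1 N per mm. The thin orange pointer on its +y end moves with it over a strip on the bed: white 0 to 5 mm, green 5 to 11 mm (5 to 11 N), red beyond.
- tape_roll: orange tape roll lying flat, 77 mm across, 19 mm high, loose bystander; origin at the centre of its underside
- key_set: blue folding hex key set, 25 (x) x 85 (y) x 20 mm, loose bystander; origin at the centre of its underside
- adapter: bright metal T-shaped coax adapter, 30 x 36 x 16 mm, loose bystander; origin at the centre of its underside
- marker: white and blue marker pen lying, 17 (x) x 135 (y) x 16 mm, loose bystander; origin under its middle
Mind the look-alikes: they are no part of the job. Of the things that look like the block, take the one that is farthest from the robot's base at the start.

How it is judged:
On the way, in this order (a step that is already met when the one before it is completed fails the run):
1. the block is lifted clear of the table in the fingers (height (world z) of block above 0.018 m and contact force between block and the fingers above 0.5 N and contact force between block and fixture below 0.05 N and value of joint stop below 0.003 m), for 0.1 s.
2. the block is kept pressed against the stop plate, pointer in the green, for 2.5 s (value of joint stop between 0.005 and 0.011 m and contact force between block and stop between 4 and 13 N and contact force between block and the fingers above 0.5 N and contact force between each of the fingers, the arm and stop below 0.5 N and z of block in the frame of fixture between 0.01 and 0.015 m and y of block in the frame of fixture between -0.008 and 0.008 m and angle between the y axis of block and the y axis of fixture, either way round below 0.1 rad and angle between block's own z axis and vertical below 0.1 rad), for 2.5 s.
At the end, for the whole second after the job is handed in: The robot still holds the block and presses it on the stop plate: travel 5 to 11 mm, 4 to 13 N; block flat on the bed (3 mm, 0.1 rad), parallel to the plate within 0.1 rad, centred within 8 mm, at rest; hand and fingers off the plate; bystanders within 20 mm of their start (all of step 2 and linear speed of block below 0.02 m/s and distance of each of tape_roll, key_set, adapter, marker from where it was at the start of the episode below 0.02 m); the arm keeps its last pose, push and grip.
It fails at once if the stop plate is pushed to the end of its travel (value of joint stop above 0.0165 m).
It fails at once if the orange tape roll is moved by more than 20 mm (distance of tape_roll from where it was at the start of the episode above 0.02 m).
It fails at once if the blue hex key set is moved by more than 20 mm (distance of key_set from where it was at the start of the episode above 0.02 m).
It fails at once if the coax adapter is moved by more than 20 mm (distance of adapter from where it was at the start of the episode above 0.02 m).
It fails at once if the marker is moved by more than 20 mm (distance of marker from where it was at the start of the episode above 0.02 m).
It also fails if it takes over 48 s, if anything falls off the work surface, if the arm or the gripper's body presses on something with over 40 N, if the wrist force passes 120 N, or if a joint passes its speed limit or range.

## Robot

A 6-joint arm with a two-finger parallel gripper is mounted at the origin on a cart in front of the work surface, level with it; the furniture and walls round the work are solid. World frame = base frame: x ahead of the robot, y to its left, z up, the work surface at z = 0. Lengths are in m, angles in rad, forces in N, time in s.
With the tool pointing down it reaches from about 0.3 to 0.875 m from the base axis. Payload 6.4 kg.
Tool frame: the origin (TCP) lies on the centre line of the jaws, within the pads' length; the fingertips stand 22 mm ahead of it and the grasp point (between the pads) lies 3 mm ahead of it; z points along the fingers, y is the direction in which the jaws open and shut (so a half turn about z gives the same grasp; the last joint's range is limited). The gripper opens to 85 mm and grips with 20 to 120 N. Pads are 22 mm wide; open, the fingers measure 114 mm over their backs; the gripper's body (76 mm by 85 mm) begins 54 mm behind the grasp point. The pads swing forward as they close: fully open they stand 13 mm farther back than shut.
Start: joints at [-1.495, 0.181, 1.607, -0, 1.354, -0.206], TCP at [0.16, -0.552, 0.253] pointing down, gripper open.
Joint ranges: [-2.99, 2.99], [-0.89, 2.07], [0.3, 2.58], [-1.14, 4.28], [0, 2.63], [-3.12, 3.12]. Speed limits (rad/s): [2.57, 2.57, 3.01, 3.14, 3.14, 3.14].

## Interface

Orientations are given as a unit quaternion [x, y, z, w].
In Python, from cell import telemetry, get_image, camera_model, arm, cut_out, tip_of gives the robot as it stands.
- The arm moves only by the shell command python3 -m jog 'ROWS' [FORCE]. ROWS is JSON, a list of rows, each a list of 3 entries, a list of its own where there are three numbers: the shift along the tool's x, y, z in mm, then the turn, a rotation vector about the tool's x, y, z in degrees, then the gripper command: -1 is fully open, 1 is shut, values between are in proportion. A call has 1 to 12 rows; each row shifts and turns the commanded pose from where the row before left it, along the tool's axes as they then stand; what a row does not reach is not made up. A row lasts 1/10 s, in which the tool goes at most 50 mm and 8.59 degrees, less where a joint would pass 70% of its speed; a pose out of reach is approached as far as the arm can. A call with a gripper value outside its range is refused whole. The fingers move at their own pace and stop on an object; FORCE is the grip in N (left out, the last holds). Time passes only in rows, so rows that do not move let the fingers close. It gives the time, the measured TCP pose, the force and the opening at its end, in the units of the state.
- telemetry.observe(): the state, without advancing time (a new reading comes with each control period).
- get_image(name): name is "side" or "top"; returns (picture, depth): 480x640x3 uint8, red, green, blue; 480x640 float32, m along the optical axis (not along the pixel's ray), 0 where there is no reading.
- camera_model(name): a dict with "fx", "fy", "cx", "cy" (pixels), "cam_to_world" (4x4, takes a point from camera to world coordinates). Camera axes: x right, y down, z forward; pixel columns grow to the right and rows downward; lengths in m; the calibration is good to about 2 mm. A picture is of the moment at which its call begins. camera_model takes no time and is no camera call.
- arm.close_job(): hands the job in, once; it reports no verdict.
Trained networks look in the newest picture that a camera, given by its name, has taken for a name from the list of things; names that differ only in an ending like _2 or _b are one class to them, and where a whole thing is asked for, a point or a joint stands for the part that bears it (a point fixed in the world has none). Each returns a list of dicts, best first, with "score" (0 to 1); they miss things now and then, are a little off and sometimes report something else, mostly with a low value. They report only what shows in the picture. A call takes as long as a camera call. They do not tell look-alikes from the thing itself.
- cut_out(camera, name): "pixels" (480x640 bool, what is visible of it).
- tip_of(camera, name): "position" ([x, y, z] in m, in world coordinates, good to about 4 mm: a listed point, or the origin of a listed thing).
The state is a dict: "clock": time; "joint_positions": joint angles; "qvel": joint speeds; "effort": joint torques, N m; "position": TCP position; "ee_rot": TCP orientation; "ft_force": force on the tool from outside, world axes, zero at the start; "wrist_torque": the same for the moment, N m; "width": opening from 0.0 (shut) to 1.0 (fully open).
Only numpy, scipy, OpenCV 4.12 (cv2) and the standard library are available. Lean on these libraries where they do the work, as an engineer would, in place of code of your own. Each camera call takes 0.05 s, during which the arm holds its last target. There are 200 camera calls.

## Working session

There is one attempt and no reset: what is moved stays moved. The work goes in short steps, Python scripts to look and compute and a shell command to move; the robot and the scene stay as the last step left them, time stands still between calls to the robot, and variables do not carry over. Pictures are saved under pics/ and viewed, about 8 in all and at most 12, crops included, and the job is handed in when it is done.

```bash
mkdir -p pics; cat > h.py <<'E'
import numpy as np, cv2
from cell import telemetry, get_image, camera_model, arm, cut_out, tip_of
def pts(cam,depth):
    m=camera_model(cam); v,u=np.mgrid[0:480,0:640]; z=depth
    P=np.stack([(u-m['cx'])/m['fx']*z,(v-m['cy'])/m['fy']*z,z,np.ones_like(z)],-1)
    return (P@np.array(m['cam_to_world']).T)[...,:3]
def save(n,im,s=1): cv2.imwrite('pics/'+n,cv2.resize(im[...,::-1],None,fx=s,fy=s))
E
python3 - <<'E'
from h import *
ims=[]
for c in ['top','side']:
    im,d=get_image(c); save(c+'0.png',im); P=pts(c,d)
    np.save(c+'P.npy',P)
    m=camera_model(c); print(c,np.round(m['cam_to_world'],3).tolist())
    for n in ['block','fixture','stop_face','tape_roll','key_set','adapter','marker']:
        for r in cut_out(c,n):
            k=r['pixels']; 
            if r['score']<.2: continue
            q=P[k&(d>0)]; v,u=np.nonzero(k)
            print(c,n,round(r['score'],2),'px',int(u.mean()),int(v.mean()),k.sum(),'xyz',np.round(np.median(q,0),3) if len(q) else None)
            if n=='block':
                t=q[q[:,2]>.018]
                if len(t)>10: print('  rect',cv2.minAreaRect((t[:,:2]*1000).astype(np.float32)))
        if n in('stop_face','fixture'): print(n,[(round(r['score'],2),np.round(r['position'],4)) for r in tip_of(c,n)])
print(telemetry.observe())
E
```

```text
top [[0.028, -0.997, 0.069, 0.48], [-0.999, -0.026, 0.026, 0.048], [-0.024, -0.07, -0.997, 0.907], [0.0, 0.0, 0.0, 1.0]]
top block 0.87 px 362 292 412 xyz [ 0.434 -0.022  0.025]
  rect ((434.57989501953125, -22.859098434448242), (49.437599182128906, 29.949111938476562), 16.6483154296875)
top block 0.68 px 408 263 408 xyz [ 0.494 -0.11   0.025]
  rect ((494.6758117675781, -110.74490356445312), (49.967166900634766, 29.763076782226562), 75.335693359375)
top fixture 0.87 px 281 261 4832 xyz [0.491 0.14  0.013]
fixture [(0.93, array([0.4895, 0.1387, 0.0051]))]
top stop_face 0.86 px 288 244 333 xyz [0.522 0.127 0.037]
stop_face [(0.84, array([0.509 , 0.1304, 0.026 ]))]
top tape_roll 0.81 px 409 181 999 xyz [ 0.657 -0.11   0.019]
top key_set 0.63 px 184 226 513 xyz [0.556 0.335 0.019]
top adapter 0.59 px 458 199 191 xyz [ 0.624 -0.209  0.013]
top adapter 0.53 px 288 245 244 xyz [0.52  0.127 0.045]
top marker 0.75 px 177 278 579 xyz [0.452 0.346 0.014]
side [[0.994, -0.073, 0.082, 0.444], [-0.108, -0.508, 0.855, -0.882], [-0.02, -0.858, -0.513, 0.623], [0.0, 0.0, 0.0, 1.0]]
side block 0.95 p
[... 1066 characters left out ...]
657 -0.122  0.019]
{'clock': 1.0, 'joint_positions': array([-1.49530616e+00,  1.80736625e-01,  1.60701436e+00,  1.92261173e-05,
        1.35384575e+00, -2.06294244e-01]), 'qvel': array([ 0.00073691, -0.00016387, -0.00049998,  0.00019629,  0.00115777,
       -0.00107283]), 'effort': array([-2.77772036e-03, -4.44859779e+01, -3.51686704e+01, -6.48413334e-04,
        6.37507419e-04,  5.89831416e-05]), 'position': array([ 0.1599157 , -0.5523139 ,  0.25331718]), 'ee_rot': array([ 9.90091392e-01,  1.40424486e-01,  9.50094163e-06, -1.42176841e-06]), 'ft_force': array([ 0.90823348, -0.68288546, -0.52175377]), 'wrist_torque': array([-0.02170285, -0.02934412,  0.00948812]), 'width': 1.0025134293293416}
```

View pics/top0.png

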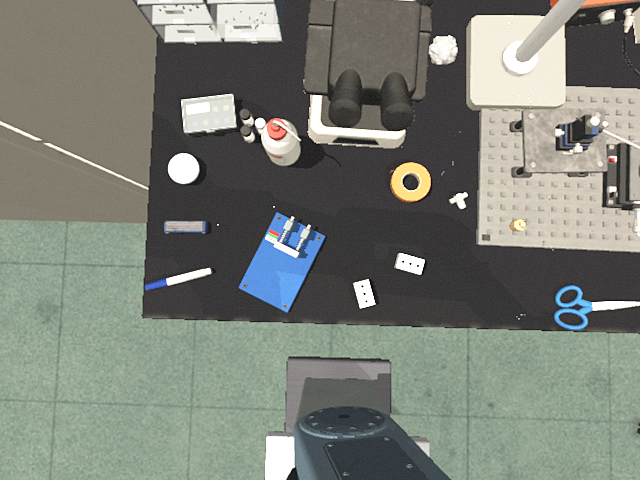

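View pics/side0.png

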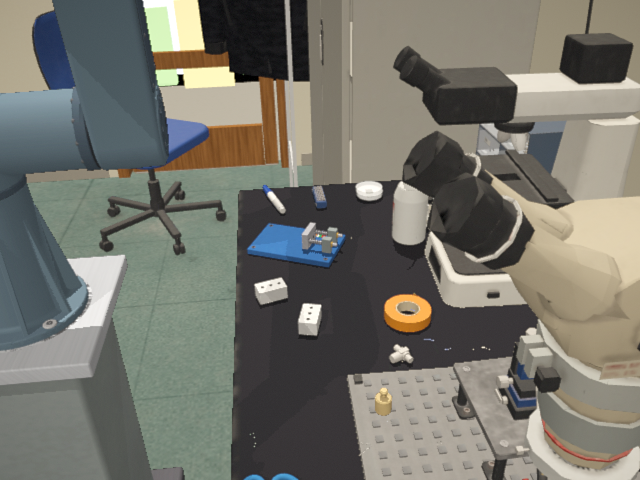

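The look-alikes are the white drilled blocks at top px (362,292), r≈0.435 m, and (408,263), r≈0.507 m. The farther one is (408,263). The fixture bed is at about (281,261), with the plate and posts on its far side (288,244), so +x points away from the robot and right.

```bash
python3 - <<'E'
from h import *
im,d=get_image('top'); P=pts('top',d)
save('crop1.png',im[200:320,230:430],4)
def rect(q):
    b=cv2.boxPoints(cv2.minAreaRect((q[:,:2]*1000).astype(np.float32))); e=b[1]-b[0],b[2]-b[1]
    l=max(e,key=np.linalg.norm); s=min(e,key=np.linalg.norm)
    return b.mean(0).round(1),np.linalg.norm(l).round(1),np.linalg.norm(s).round(1),'long axis deg',(np.degrees(np.arctan2(l[1],l[0]))%180).round(1)
for r in cut_out('top','block'):
    q=P[r['pixels']&(d>0)]; print('block',r['score'],rect(q[q[:,2]>.02]))
k=cut_out('top','fixture')[0]['pixels']&(d>0)
q=P[k]; b=q[(q[:,2]>.007)&(q[:,2]<.018)]; print('bed',rect(b),np.median(b[:,2]))
c,_,_,_,a=rect(b); a=np.radians(a-180); ex=np.array([np.cos(a),np.sin(a)]); ey=np.array([-ex[1],ex[0]])
print('fixture yaw',np.degrees(a)); 
q=P[(np.abs(P[...,0]-.5)<.15)&(np.abs(P[...,1]-.14)<.15)&(d>0)]
t=q[q[:,2]>.03]; l=(t[:,:2]*1000-c)@np.stack([ex,ey],1)
for i in np.argsort(l[:,0]): print(np.round(l[i]).astype(int).tolist(),round(t[i,2]*1e3),end=' ') if i%8==0 else 0
for cam in ['top','side']:
    if cam=='side': get_image(cam)
    p=np.array(tip_of(cam,'stop_face')[0]['position']); print('\nface local',(p[:2]*1000-c)@np.stack([ex,ey],1))
E
```

```text
block 0.91 (array([ 494.9, -110.8], dtype=float32), np.float32(49.9), np.float32(29.9), 'long axis deg', np.float32(75.8))
block 0.6 (array([434.2, -22.8], dtype=float32), np.float32(50.0), np.float32(29.9), 'long axis deg', np.float32(16.6))
bed (array([491.7, 140.9], dtype=float32), np.float32(170.1), np.float32(110.2), 'long axis deg', np.float32(155.0)) 0.012352182824080904
fixture yaw -24.999998
[21, 4] 47 [22, 25] 44 [22, -2] 46 [23, 4] 46 [23, -9] 46 [23, -22] 46 [24, 6] 45 [24, -20] 46 [25, 9] 48 [26, 11] 47 [27, -20] 47 [28, 21] 46 [28, -9] 47 [29, 10] 51 [29, -15] 43 [29, 13] 47 [30, -10] 45 [30, -23] 45 [31, 22] 48 [31, -8] 47 [32, -5] 46 [33, 16] 35 [36, 18] 33 [39, 17] 33 [41, -17] 37 [45, 18] 34 [45, -21] 30 [49, 20] 33 [49, -19] 30 [53, 20] 35 [53, -19] 34 [57, 20] 36 [58, -17] 35 [61, -20] 43 [62, 17] 44 [63, -15] 45 [65, -23] 44 [66, 19] 44 [66, -13] 44 [67, -19] 39 [67, 11] 40 [68, 22] 42 [70, 23] 42 [71, -13] 41 [72, -19] 44 [72, 11] 41 [74, -16] 41 [75, -13] 42 [80, -17] 37 [80, 18] 37 [80, 14] 36 [86, -20] 36 [86, 15] 32 [88, 20] 32 [89, -17] 33 [188, -28] 382 [192, -38] 379 
face local [21.52443297 -1.438115  ]

face local [20.87267222  0.90607093]
```

View pics/crop1.png

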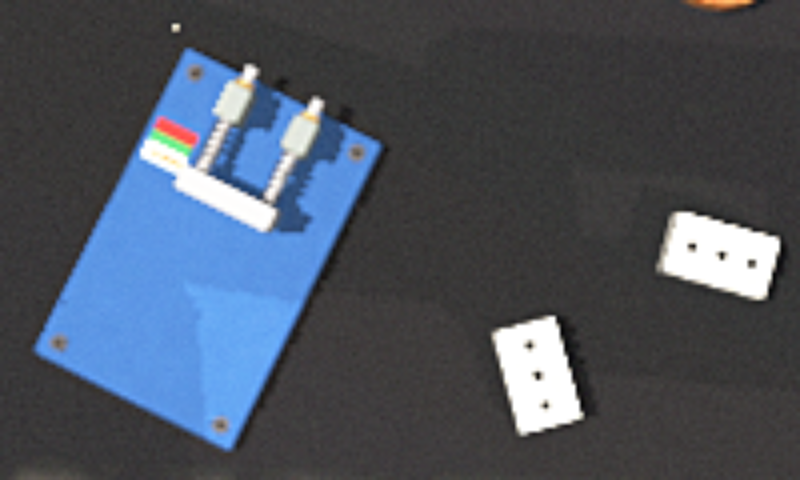

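Block crop px (720,255) is the bare drilled block farther from the base, and the other (537,375) is the look-alike. The plate is free, and the strip is on its +y (left) side. Fixture yaw is -25°, origin (491.7,140.9) mm. I'll turn +30.3° about tool z and then translate.

```bash
python3 -m jog '[[[0,0,0],[0,0,7.6],-1],[[0,0,0],[0,0,7.6],-1],[[0,0,0],[0,0,7.6],-1],[[0,0,0],[0,0,7.5],-1],[[18,-42.5,0],[0,0,0],-1],[[18,-42.5,0],[0,0,0],-1],[[18,-42.5,0],[0,0,0],-1],[[18,-42.5,0],[0,0,0],-1],[[18,-42.5,0],[0,0,0],-1],[[18,-42.5,0],[0,0,0],-1],[[18,-42.5,0],[0,0,0],-1],[[18,-42.5,0],[0,0,0],-1]]' 60
python3 -m jog '[[[18,-42.5,0],[0,0,0],-1],[[18,-42.5,0],[0,0,0],-1],[[18,-42.5,0],[0,0,0],-1],[[18,-42.5,0],[0,0,0],-1],[[0,0,30],[0,0,0],-1],[[0,0,30],[0,0,0],-1],[[0,0,30],[0,0,0],-1],[[0,0,0],[0,0,0],-1],[[0,0,0],[0,0,0],-1]]'
cat >> h.py <<'E'
def to(x,y,yaw,z):
    "remaining move in the tool's axes (mm, deg); yaw of tool x in world"
    from scipy.spatial.transform import Rotation as R
    s=telemetry.observe(); M=R.from_quat(s['ee_rot']).as_matrix(); p=s['position']*1000
    now=np.degrees(np.arctan2(M[1,0],M[0,0]))
    print('clock',round(s['clock'],2),'tcp',p.round(1),'yaw',now.round(2),'tilt',np.degrees(np.arccos(-M[2,2])).round(2),'q6',s['joint_positions'][5].round(2),'w',round(s['width'],3),'f',s['ft_force'].round(1))
    print('shift',(M.T@(np.array([x,y,z])-p)).round(1),'turn z',round(now-yaw,2))
E
python3 -c "
from h import *
to(494.9,-110.8,-14.2,27)"
```

```text
clock: 2.5
position: [0.3835, -0.2563, 0.2536]
ee_rot: [0.992, -0.123, 0.0, 0.0]
ft_force: [0.2, -1.2, -0.2]
width: 1.001
clock: 3.4
position: [0.494, -0.1106, 0.1636]
ee_rot: [0.992, -0.123, -0.0, -0.0]
ft_force: [0.6, -0.3, 0.1]
width: 1.0
clock 3.4 tcp [ 494.  -110.6  163.6] yaw -14.15 tilt 0.05 q6 1.36 w 1.0 f [ 0.6 -0.3  0.1]
shift [  1.   -0.  136.6] turn z 0.05
```

```bash
python3 -m jog '[[[1,0,30],[0,0,0],-1],[[0,0,30],[0,0,0],-1],[[0,0,30],[0,0,0],-1],[[0,0,20],[0,0,0],-1],[[0,0,16],[0,0,0],-1],[[0,0,10],[0,0,0],-1],[[0,0,0],[0,0,0],-1],[[0,0,0],[0,0,0],0],[[0,0,0],[0,0,0],1],[[0,0,0],[0,0,0],1],[[0,0,0],[0,0,0],1],[[0,0,0],[0,0,0],1]]' 60
python3 -m jog '[[[0,0,0],[0,0,0],1],[[0,0,0],[0,0,0],1],[[0,0,0],[0,0,0],1]]'
python3 -c "
from h import *
to(494.9,-110.8,-14.2,27)
im,d=get_image('side'); save('side1.png',im[220:400,200:440],3)"
```

```text
clock: 4.6
position: [0.4962, -0.1115, 0.0289]
ee_rot: [0.992, -0.123, 0.001, 0.001]
ft_force: [-1.6, -0.1, 6.1]
width: 0.57
clock: 4.9
position: [0.4962, -0.1115, 0.0289]
ee_rot: [0.992, -0.123, 0.001, 0.001]
ft_force: [-1.3, -0.3, 6.9]
width: 0.568
clock 4.9 tcp [ 496.2 -111.5   28.9] yaw -14.15 tilt 0.16 q6 1.36 w 0.568 f [-1.3 -0.3  6.9]
shift [-1.5 -0.3  1.9] turn z 0.05
```

View pics/side1.png

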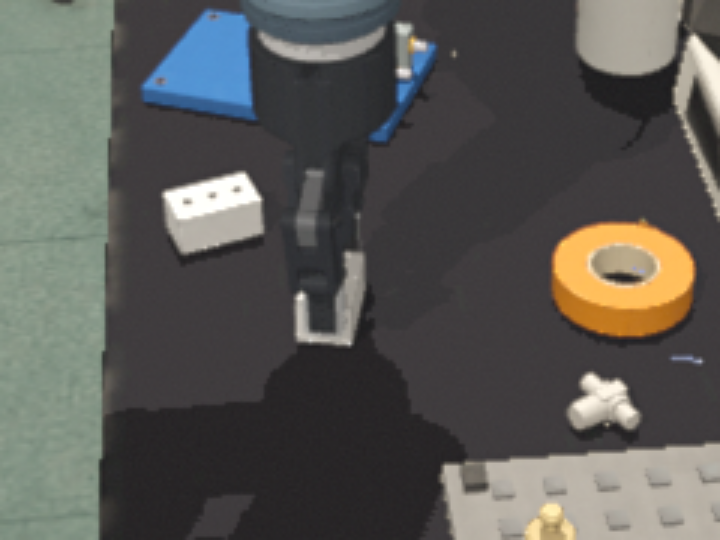

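Block gripped (opening ≈ 50 mm), look-alike untouched at (212,210) in the crop. Next: lift, turn to the fixture yaw and carry.

```bash
python3 -m jog '[[[0,0,-10],[0,0,0],1],[[0,0,-20],[0,0,0],1],[[0,0,-30],[0,0,0],1],[[0,0,0],[0,0,5.4],1],[[0,0,0],[0,0,5.4],1],[[-10,-15,0],[0,0,0],1],[[-20,-35,0],[0,0,0],1],[[-20,-35,0],[0,0,0],1],[[-20,-35,0],[0,0,0],1],[[-20,-35,0],[0,0,0],1],[[-20,-35,0],[0,0,0],1],[[-15,-25,0],[0,0,0],1]]'
python3 -m jog '[[[-5,-11,0],[0,0,0],1],[[0,0,0],[0,0,0],1],[[0,0,0],[0,0,0],1]]'
python3 -c "
from h import *
to(473.6,149.3,-25,41)
im,d=get_image('side'); save('side2.png',im[150:300,200:400],4)
P=pts('side',d)
for r in cut_out('side','block'):
    q=P[r['pixels']&(d>0)]; print(r['score'],r['pixels'].sum(),np.median(q,0).round(3),q.min(0).round(3),q.max(0).round(3))
"
```

```text
clock: 6.15
position: [0.472, 0.1391, 0.0882]
ee_rot: [0.977, -0.215, 0.0, -0.0]
ft_force: [0.0, -0.1, -0.3]
width: 0.569
clock: 6.45
position: [0.4728, 0.1482, 0.0876]
ee_rot: [0.976, -0.216, 0.0, 0.0]
ft_force: [0.7, -0.2, -0.6]
width: 0.567
clock 6.45 tcp [472.8 148.2  87.6] yaw -24.93 tilt 0.04 q6 2.07 w 0.567 f [ 0.7 -0.2 -0.6]
shift [ 0.2 -1.3 46.6] turn z 0.07
0.92 662 [ 0.434 -0.033  0.022] [ 0.407 -0.049 -0.001] [0.463 0.033 0.03 ]
0.53 252 [0.481 0.139 0.078] [ 0.45   0.115 -0.   ] [0.505 0.307 0.103]
```

View pics/side2.png

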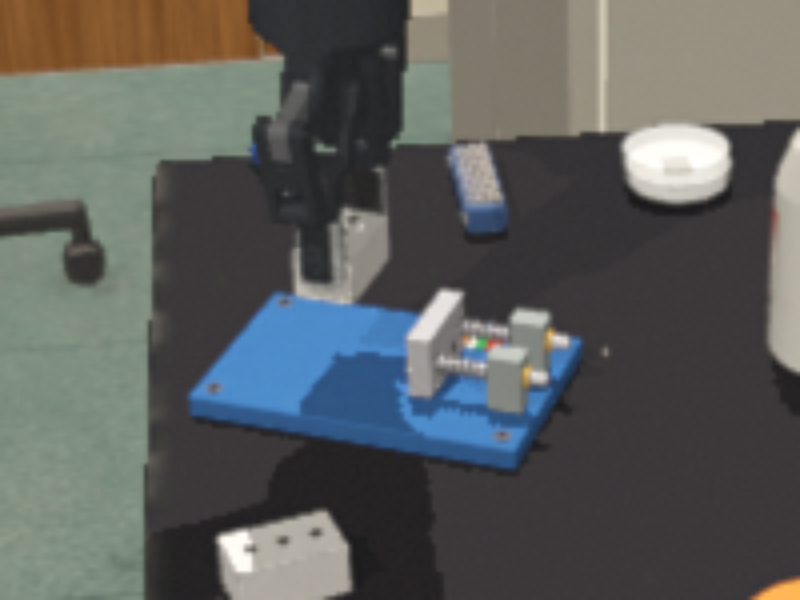

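Block held level at crop px (340,260), above the bed and clear of the plate (435,345). Lowering.

```bash
python3 -m jog '[[[0,-1.2,15],[0,0,0],1],[[0,0,15],[0,0,0],1],[[0,0,9],[0,0,0],1],[[0,0,4],[0,0,0],1],[[0,0,1.5],[0,0,0],1],[[0,0,1],[0,0,0],1],[[0,0,0],[0,0,0],1],[[0,0,0],[0,0,0],1]]'
python3 -c "
from h import *
to(473.6,149.3,-25,41)"
```

```text
clock: 7.35
position: [0.4734, 0.15, 0.0423]
ee_rot: [0.976, -0.216, 0.0, -0.0]
ft_force: [-0.7, -0.8, -2.0]
width: 0.571
clock 7.35 tcp [473.4 150.   42.3] yaw -24.95 tilt 0.05 q6 2.07 w 0.571 f [-0.7 -0.8 -2. ]
shift [0.5 0.6 1.3] turn z 0.05
```

```bash
python3 -m jog '[[[0,0.5,0.8],[0,0,0],1],[[0,0,0],[0,0,0],1],[[0,0,0],[0,0,0],1]]'
python3 -m jog '[[[0,0,0.7],[0,0,0],1],[[0,0,0],[0,0,0],1],[[0,0,0],[0,0,0],1]]'
python3 -c "
from h import *
to(491.7,140.9,-25,41)
im,d=get_image('top'); save('top3.png',im[180:320,220:380],5)"
```

```text
clock: 7.65
position: [0.4728, 0.1496, 0.0411]
ee_rot: [0.976, -0.216, 0.0, -0.0]
ft_force: [-0.3, 0.5, -0.5]
width: 0.565
clock: 7.95
position: [0.4729, 0.1496, 0.0409]
ee_rot: [0.976, -0.216, -0.0, 0.0]
ft_force: [-2.5, 0.6, 6.3]
width: 0.565
clock 7.95 tcp [472.9 149.6  40.9] yaw -24.94 tilt 0.01 q6 2.07 w 0.565 f [-2.5  0.6  6.3]
shift [20.7 -0.1 -0.1] turn z 0.06
```

View pics/top3.png

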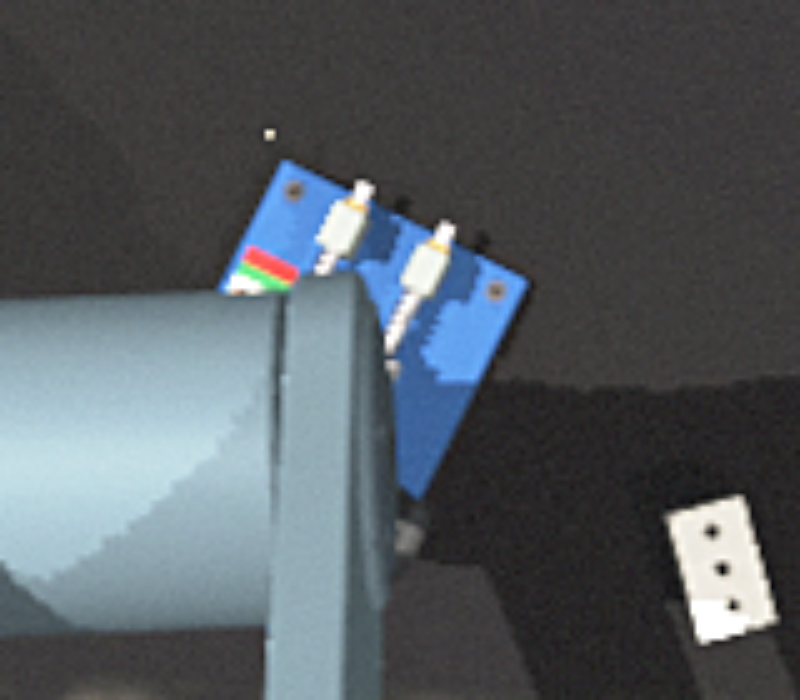

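The bed is reached (6 N), and the top view is blocked by the arm, so I'll use the side view. Back off 0.4 mm vertically, then push along tool +x.

```bash
python3 -m jog '[[[0,0,-0.4],[0,0,0],1],[[6,0,0],[0,0,0],1],[[6,0,0],[0,0,0],1],[[6,0,0],[0,0,0],1],[[4,0,0],[0,0,0],1],[[2,0,0],[0,0,0],1],[[0,0,0],[0,0,0],1],[[0,0,0],[0,0,0],1],[[0,0,0],[0,0,0],1]]'
python3 -c "
from h import *
to(491.7,140.9,-25,41)"
python3 -m jog '[[[2,0,0],[0,0,0],1],[[2,0,0],[0,0,0],1],[[2,0,0],[0,0,0],1],[[0,0,0],[0,0,0],1],[[0,0,0],[0,0,0],1],[[0,0,0],[0,0,0],1]]'
python3 -c "
from h import *
to(491.7,140.9,-25,41)
im,d=get_image('side'); save('side4.png',im[190:290,240:370],6)"
```

```text
clock: 8.9
position: [0.4949, 0.1394, 0.0409]
ee_rot: [0.976, -0.216, 0.0, -0.0]
ft_force: [-2.3, 0.6, 6.0]
width: 0.568
clock 8.9 tcp [494.9 139.4  40.9] yaw -24.96 tilt 0.03 q6 2.05 w 0.568 f [-2.3  0.6  6. ]
shift [-3.6 -0.  -0.1] turn z 0.04
clock: 9.5
position: [0.4987, 0.1376, 0.0409]
ee_rot: [0.976, -0.216, -0.002, -0.0]
ft_force: [-8.2, 4.3, 12.2]
width: 0.57
clock 9.5 tcp [498.7 137.6  40.9] yaw -24.95 tilt 0.18 q6 2.04 w 0.57 f [-8.2  4.3 12.2]
shift [-7.8 -0.1 -0.1] turn z 0.05
```

View pics/side4.png

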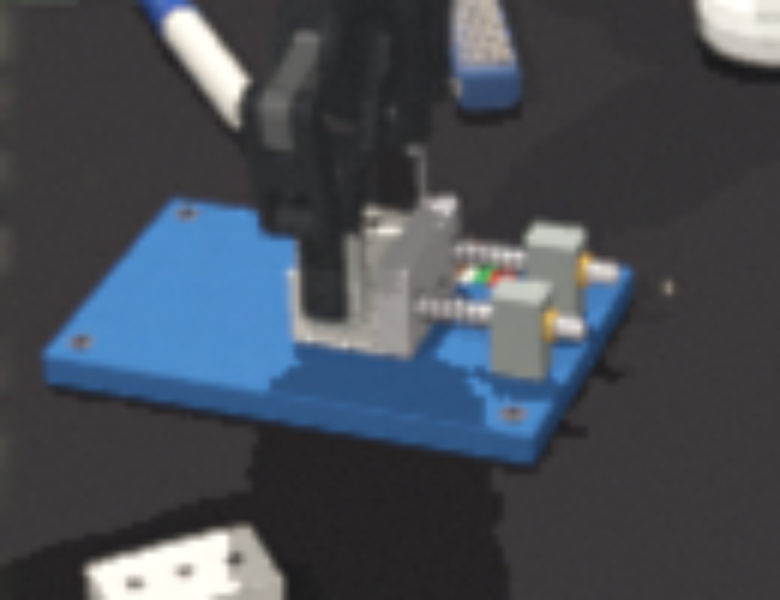

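Block squarely on the plate (410,280), flat on the bed; the pointer isn't visible yet past the plate, and the strip is at (465–510,272). I'll relieve the vertical load and measure plate travel by comparing plate depth points with the starting picture.

```bash
cat >> h.py <<'E'
C=np.array([491.7,140.9]); A=np.radians(-25); E2=np.array([[np.cos(A),-np.sin(A)],[np.sin(A),np.cos(A)]])
def loc(P):
    L=(P[...,:2]*1000-C)@E2; return np.dstack([L,P[...,2]*1000])
def plate(im,L,tag):
    "median local x of the plate's -y end face / springs side and of the posts"
    m=(L[...,2]>28)&(L[...,2]<50)&(np.abs(L[...,1])<32)&(L[...,0]>-40)&(L[...,0]<95)
    l=L[m]
    h=np.histogram(l[:,0],bins=np.arange(0,96,3))[0]
    print(tag,'hist x0..96/3',h.tolist())
    t=l[(l[:,0]>10)&(l[:,0]<52)&(l[:,2]>38)]; print('   plate top x 5/50/95%',np.percentile(t[:,0],[5,50,95]).round(1),len(t))
E
python3 -m jog '[[[0,0,-0.8],[0,0,0],1],[[0,0,0],[0,0,0],1],[[0,0,0],[0,0,0],1]]'
python3 -c "
from h import *
to(491.7,140.9,-25,41)
plate(None,loc(np.load('sideP.npy')),'start')
im,d=get_image('side'); plate(im,loc(pts('side',d)),'now')
s0=cv2.imread('pics/side0.png')[225:270,290:350]; s=im[225:270,290:350,::-1]
cv2.imwrite('pics/cmp.png',cv2.resize(np.hstack([s0,s]),None,fx=6.5,fy=6.5,interpolation=cv2.INTER_CUBIC))"
```

```text
clock: 9.85
position: [0.4998, 0.1369, 0.0411]
ee_rot: [0.976, -0.216, -0.0, 0.0]
ft_force: [-1.9, 1.5, 0.1]
width: 0.566
clock 9.85 tcp [499.8 136.9  41.1] yaw -24.96 tilt 0.03 q6 2.04 w 0.566 f [-1.9  1.5  0.1]
shift [-9.  -0.2  0.1] turn z 0.04
start hist x0..96/3 [0, 0, 0, 0, 0, 0, 0, 31, 27, 32, 72, 41, 12, 11, 12, 13, 13, 12, 13, 10, 18, 26, 28, 31, 27, 32, 30, 15, 11, 10, 1]
   plate top x 5/50/95% [22.2 29.  33.4] 132
now hist x0..96/3 [2, 13, 13, 16, 17, 34, 39, 9, 30, 30, 32, 81, 20, 12, 11, 12, 13, 10, 10, 12, 11, 32, 28, 29, 29, 33, 29, 16, 10, 9, 9]
   plate top x 5/50/95% [12.6 27.7 35.5] 203
```

View pics/cmp.png

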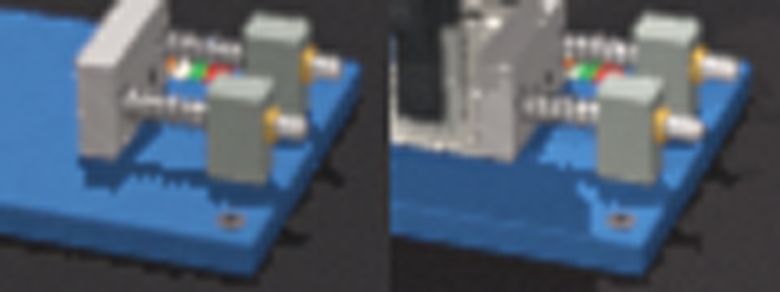

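Force along the push is 2.4 N, depth shows ~2.5 mm of travel and the posts are unchanged, so zero lies at TCP local x≈6.6. I want about 14.6 (8 mm).

```bash
python3 -m jog '[[[1.5,0,0],[0,0,0],1],[[1.5,0,0],[0,0,0],1],[[1.5,0,0],[0,0,0],1],[[1,0,0],[0,0,0],1],[[0,0,0],[0,0,0],1],[[0,0,0],[0,0,0],1],[[0,0,0],[0,0,0],1]]'
python3 -c "
from h import *
to(491.7,140.9,-25,41)
s=telemetry.observe(); print('push',-s['ft_force'][:2]@E2)
im,d=get_image('side'); plate(im,loc(pts('side',d)),'now')
cv2.imwrite('pics/cmp2.png',cv2.resize(im[215:275,270:350,::-1],None,fx=9,fy=9,interpolation=cv2.INTER_CUBIC))"
```

```text
clock: 10.6
position: [0.5039, 0.1349, 0.0411]
ee_rot: [0.976, -0.216, -0.001, -0.0]
ft_force: [-4.6, 4.1, 0.5]
width: 0.571
clock 10.6 tcp [503.9 134.9  41.1] yaw -24.95 tilt 0.15 q6 2.04 w 0.571 f [-4.6  4.1  0.5]
shift [-13.6  -0.2   0.1] turn z 0.05
push [ 5.90963565 -1.72500858]
now hist x0..96/3 [3, 7, 5, 13, 8, 22, 28, 33, 20, 19, 32, 25, 44, 69, 11, 13, 9, 10, 10, 16, 11, 26, 27, 32, 26, 33, 34, 15, 8, 8, 9]
   plate top x 5/50/95% [13.7 30.5 40. ] 218
```

View pics/cmp2.png

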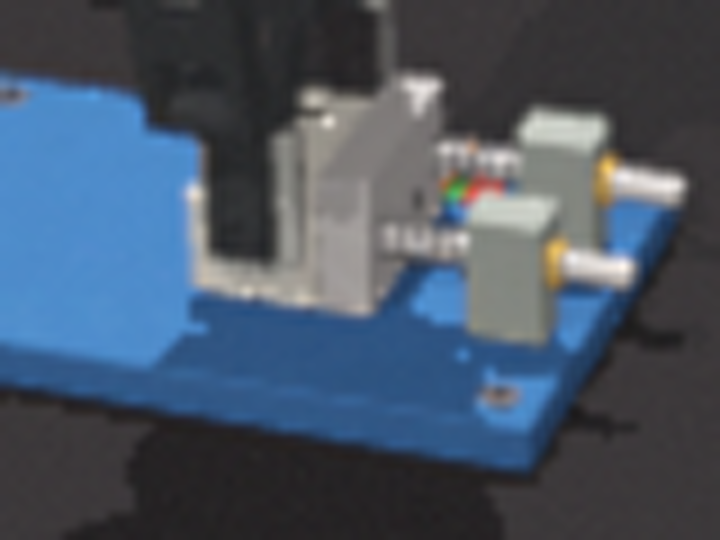

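Force (5.9 N), TCP (7.0 mm) and depth (6.6 mm) agree. The picture shows the plate at (345,200), flat block behind it and the finger clear of the plate. Nudge 1.3 mm to mid-green and hold for over 3 s.

```bash
python3 -m jog '[[[0.7,0,0],[0,0,0],1],[[0.6,0,0],[0,0,0],1],[[0,0,0],[0,0,0],1],[[0,0,0],[0,0,0],1],[[0,0,0],[0,0,0],1],[[0,0,0],[0,0,0],1],[[0,0,0],[0,0,0],1],[[0,0,0],[0,0,0],1]]'
cat > c.py <<'E'
from h import *
to(491.7,140.9,-25,41)
s=telemetry.observe(); print('push',-s['ft_force'][:2]@E2)
im,d=get_image('side'); plate(im,loc(pts('side',d)),'now')
cv2.imwrite('pics/last.png',cv2.resize(im[180:380,200:470,::-1],None,fx=2.9,fy=2.9,interpolation=cv2.INTER_CUBIC))
E
python3 c.py
python3 -m jog '[[[0,0,0],[0,0,0],1],[[0,0,0],[0,0,0],1],[[0,0,0],[0,0,0],1],[[0,0,0],[0,0,0],1],[[0,0,0],[0,0,0],1],[[0,0,0],[0,0,0],1],[[0,0,0],[0,0,0],1],[[0,0,0],[0,0,0],1],[[0,0,0],[0,0,0],1],[[0,0,0],[0,0,0],1],[[0,0,0],[0,0,0],1],[[0,0,0],[0,0,0],1]]'
python3 -m jog '[[[0,0,0],[0,0,0],1],[[0,0,0],[0,0,0],1],[[0,0,0],[0,0,0],1],[[0,0,0],[0,0,0],1],[[0,0,0],[0,0,0],1],[[0,0,0],[0,0,0],1],[[0,0,0],[0,0,0],1],[[0,0,0],[0,0,0],1],[[0,0,0],[0,0,0],1],[[0,0,0],[0,0,0],1],[[0,0,0],[0,0,0],1],[[0,0,0],[0,0,0],1]]'
python3 -m jog '[[[0,0,0],[0,0,0],1],[[0,0,0],[0,0,0],1],[[0,0,0],[0,0,0],1],[[0,0,0],[0,0,0],1],[[0,0,0],[0,0,0],1],[[0,0,0],[0,0,0],1],[[0,0,0],[0,0,0],1],[[0,0,0],[0,0,0],1],[[0,0,0],[0,0,0],1],[[0,0,0],[0,0,0],1],[[0,0,0],[0,0,0],1],[[0,0,0],[0,0,0],1]]'
python3 c.py
```

```text
clock: 11.45
position: [0.5049, 0.1345, 0.0411]
ee_rot: [0.976, -0.216, -0.002, -0.0]
ft_force: [-6.0, 5.3, 2.3]
width: 0.571
clock 11.45 tcp [504.9 134.5  41.1] yaw -24.95 tilt 0.18 q6 2.04 w 0.571 f [-6.   5.3  2.3]
shift [-14.7  -0.3   0.1] turn z 0.05
push [ 7.66988791 -2.22529217]
now hist x0..96/3 [5, 2, 4, 9, 20, 16, 23, 35, 24, 14, 31, 28, 35, 89, 12, 9, 14, 12, 12, 10, 14, 29, 25, 31, 30, 38, 24, 13, 10, 11, 10]
   plate top x 5/50/95% [12.9 32.1 41.5] 218
clock: 12.7
position: [0.5049, 0.1345, 0.0411]
ee_rot: [0.976, -0.216, -0.002, -0.0]
ft_force: [-6.3, 5.1, 2.8]
width: 0.568
clock: 13.9
position: [0.5049, 0.1345, 0.0411]
ee_rot: [0.976, -0.216, -0.002, -0.0]
ft_force: [-6.6, 4.4, 2.2]
width: 0.573
clock: 15.1
position: [0.5049, 0.1345, 0.0411]
ee_rot: [0.976, -0.216, -0.002, -0.0]
ft_force: [-5.8, 3.8, 2.3]
width: 0.566
clock 15.1 tcp [504.9 134.5  41.1] yaw -24.95 tilt 0.18 q6 2.04 w 0.566 f [-5.8  3.8  2.3]
shift [-14.6  -0.3   0.1] turn z 0.05
push [ 6.8386191  -1.01560604]
now hist x0..96/3 [7, 2, 5, 11, 14, 19, 21, 36, 35, 12, 34, 26, 36, 89, 11, 11, 10, 15, 7, 11, 12, 32, 25, 33, 26, 35, 30, 17, 8, 10, 10]
   plate top x 5/50/95% [13.2 31.2 40.9] 229
```

View pics/last.png

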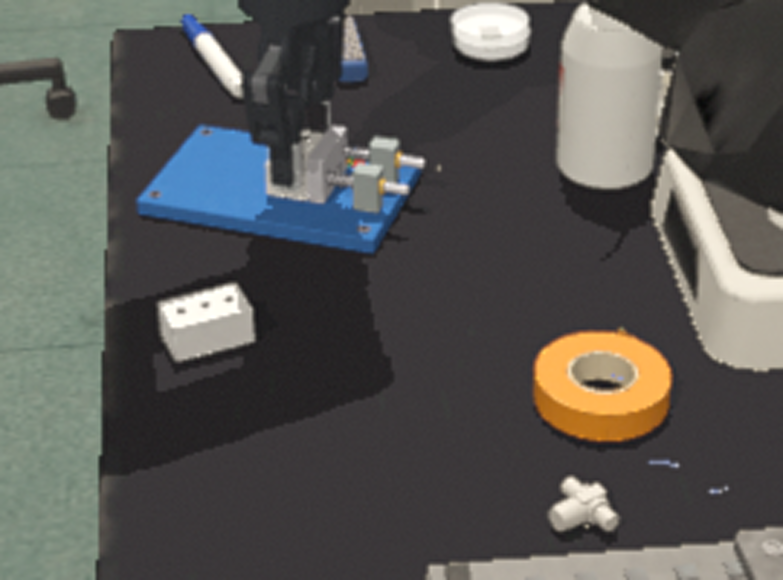

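The pose has been steady for over 3.5 s. Travel is about 7.5–8 mm, the push about 7 N, the block is flat and square, and the bystanders are untouched. Handing in.

```bash
python3 -c "
from h import *
print(arm.close_job())"
```

```text
the job is handed in; nothing more can be done
None
```

I took the farther of the two drilled blocks by its short ends and set it flat on the fixture bed. I pushed it squarely against the stop plate, held it there for over 3.5 s, and handed in at about 15 s while still gripping and pressing. The hand-in gave no verdict.

**Last checks:**
- **Travel:** the tool position gave about 8 mm, and the camera depth gave 7.5–8 mm, both in the green band (5–11 mm).
- **Force:** the push read 6.8–7.7 N, slightly below the roughly 8 N that 8 mm of travel implies but within the sensor's noise of about 1 N.
- **Alignment:** the gripper was centred to about 0.3 mm and its angle matched the fixture's within 0.1°. The block itself was hidden from the top camera, so this assumes it sat centred and square in the jaws; the side view showed nothing to suggest otherwise.
- **Bystanders:** all four looked undisturbed in the last side picture, though I did not measure their positions again.

I never saw the orange pointer clearly on the strip, because the plate and the hand hid it. The green reading comes from the travel and force above.

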